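# Refit the grind knob of a hand coffee mill

## Task

The hand coffee mill has been cleaned and its grind knob is still off. First turn the crank clockwise (seen from above) through one full turn, back to where it stood, to feel that the burrs run free; then take the black knob from the cork coaster, turn it so that the flat in its bore matches the flat of the D-shaped grind spindle, and push it onto the spindle and fully down against its spring. Finish still holding the knob pressed fully home, so that a colleague can tighten its grub screw, and leave the other things where they are.

Things in the scene. Friction and masses are not known exactly. Their poses are not given: they have to be found in the camera images.
- mill: hand coffee mill, fixed: dark green box on a wooden plinth, 156 x 246 mm, 116 mm high to its top plate. Origin: centre of its underside; x to its back, y to its left. On top at the left a steel dome (110 mm wide, up to 138 mm high) with the crank; at the right, 128 mm from the crank's axis, a black scale disc 72 mm wide with white ticks, 2 mm thick, from which the grind spindle stands
- crank_axis (a point): point on the vertical axis of the crank, 149 mm above the worktop, the height of the crank arm's middle (the arm's top and the foot of the handle lie 151 to 154 mm above the worktop)
- crank_handle (a point): centre of the top of the crank's upright wooden handle, 202 mm above the worktop. The handle is a cylinder 23 mm wide and 48 mm tall (154 to 202 mm above the worktop), 58 mm from the crank's axis, and spins freely on its own pin, so it can be held while it is led round the circle
- crank (a joint): angle of the crank: 0 at the start (handle towards the mill's front), grows clockwise seen from above; one full turn is 6.28 rad. No end stops; friction of about 0.1 N m, it stays where it is left
- spindle (a joint): angle of the grind spindle in the mill, rad, growing anticlockwise seen from above; it turns with some friction (0.02 N m) from -2.36 to 2.36
- spindle_tip (a point): top centre of the brass grind spindle, 138 mm over the worktop: an upright D-shaft, 14 mm in diameter, 20 mm tall, its flat 2 mm from the axis, facing the x axis of this point, which turns with the spindle. Top 3.5 mm tapered. A spring washer round its foot, top 13 mm below the tip, yields 5 mm (3 N at first, 8 N at last) until the knob stands on a shoulder 18 mm below the tip
- spring_washer (a joint): how far the spring washer round the spindle's foot is pushed down, m: 0 free, 0.005 when the knob is fully home
- knob: black knob, 40 to 85 g, upright on the coaster: round skirt 41 mm wide, 22 mm high; on it a bar grip 37 mm long (its x), 11.5 wide, 20 high, to be held by its sides. Origin: centre of underside, z up. White pointer line on the bar's +x end. D-bore below: 15.6 mm in diameter, 19.5 deep, flat 2.8 mm from the axis on the pointer's side (+x): pointer and spindle flat must face the same way
- coaster: round cork coaster, 94 mm wide, 9 mm thick, under the knob; origin: centre of its underside. A tall coffee machine (400 mm) stands on the worktop behind it and between it and the mill; no part of it is nearer than 100 mm to the knob's axis, and it lies farther from the robot (beyond x = 0.55 m)
- hex_key: small L-shaped dark steel hex key, 80 x 22 mm, 4 mm thick, lying behind the coaster; leave it
- bean_tin: green and gold tin, 57 mm wide, 72 mm high, left of the mill; leave it
- scoop: light grey metal coffee scoop, 47 x 138 mm, 24 mm high, left of the mill; leave it
- espresso_cup: white espresso cup, 68 x 99 mm, 56 mm high, at the left, behind the tin; leave it
- knob_pointer (a point): outer end of the white pointer line, on top of the knob's bar, 18.5 mm from the knob's axis and 42 mm above its underside
There are look-alikes about, which are no part of the job. Of the things shaped like the knob, the black one is meant.

How it is judged:
On the way, in this order (a step that is already met when the one before it is completed fails the run):
1. the crank has been turned clockwise through one full turn (value of joint crank between 5.93 and 6.63 rad), for 0.3 s.
2. the knob sits on the spindle with its flat on the spindle's flat, down to the spring (horizontal distance between knob and spindle_tip below 0.003 m and z of knob in the frame of spindle_tip below -0.011 m and angle between the x axis of knob and the x axis of spindle_tip, either way round below 0.35 rad and x of knob_pointer in the frame of spindle_tip above 0.012 m), for 0.1 s.
At the end, for the whole second after the job is handed in: crank turned 6.28 rad within 0.35; knob upright on the spindle (axes within 3 mm, pointer to the flat within 0.35 rad, tilt under 0.09), underside over 16.5 mm below the tip, washer down over 3.6 mm with over 5 N; fingers still press it with over 3 N, and it is still (all of step 1 and horizontal distance between knob and spindle_tip below 0.003 m and z of knob in the frame of spindle_tip below -0.0165 m and angle between the x axis of knob and the x axis of spindle_tip, either way round below 0.35 rad and angle between knob's own z axis and vertical below 0.09 rad and value of joint spring_washer above 0.0036 m and contact force between knob and mill above 5 N and contact force between the fingers and knob above 3 N and linear speed of knob below 0.01 m/s and x of knob_pointer in the frame of spindle_tip above 0.012 m); the arm keeps its last pose, push and grip.
It fails at once if the tin, the scoop, the cup or the hex key is disturbed (moved more than 3 cm) (distance of any of bean_tin, scoop, espresso_cup, hex_key from where it was at the start of the episode above 0.03 m).
It fails at once if the coaster is pushed away (more than 5 cm) (distance of coaster from where it was at the start of the episode above 0.05 m).
It also fails if it takes over 64 s, if anything falls off the work surface, if the arm or the gripper's body presses on something with over 40 N, if the wrist force passes 120 N, or if a joint passes its speed limit or range.

## Robot

A 6-joint arm with a two-finger parallel gripper is mounted at the origin on a cart in front of the work surface, level with it; the furniture and walls round the work are solid. World frame = base frame: x ahead of the robot, y to its left, z up, the work surface at z = 0. Lengths are in m, angles in rad, forces in N, time in s.
With the tool pointing down it reaches from about 0.3 to 0.875 m from the base axis. Payload 6.4 kg.
Tool frame: the origin (TCP) lies on the front face of the gripper's body, between the roots of the fingers; the fingertips stand ctrl.nose_length ahead of it and the grasp point (between the pads) lies 45 mm ahead of it (ctrl.nose_length is the distance from the TCP to the fingertips, in m); z points along the fingers, y is the line along which they close (so a half turn about z gives the same grasp; the last joint's range is limited). The gripper opens to 88 mm and grips with 3 to 60 N. Pads are 18 mm wide; open, the fingers measure 123 mm over their backs; the gripper's body (75 mm by 187 mm) begins 45 mm behind the grasp point.
Start: joints at [0.944, 0.181, 1.607, -0, 1.354, -0.206], TCP at [0.235, 0.525, 0.303] pointing down, gripper open.
Joint ranges: [-2.99, 2.99], [-0.89, 2.07], [0.3, 2.58], [-1.14, 4.28], [0, 2.63], [-3.12, 3.12]. Speed limits (rad/s): [2.57, 2.57, 3.01, 3.14, 3.14, 3.14].

## Interface

Orientations are given as a unit quaternion [x, y, z, w].
In Python, from plant import ctrl gives the robot as it stands.
- The arm moves only by the tool move_arm, never from a script. Its argument "increments" is a list of rows, each an object with "delta_pos": the shift along the tool's x, y, z in units of 30 mm (1.0 is 30 mm), a list of three; "twist": the turn, a rotation vector about the tool's x, y, z in units of 5 degrees (1.0 is 5 degrees), a list of three; "fingers": the opening, from 0 (shut) to 1 (fully open). A call has 1 to 12 rows; each row shifts and turns the commanded pose from where the row before left it, along the tool's axes as they then stand; what a row does not reach is not made up. A row lasts 1/12 s, in which the tool goes at most 41.7 mm and 7.16 degrees, less where a joint would pass 70% of its speed; a pose out of reach is approached as far as the arm can. A call is refused whole if a number of a shift passes 1 or a number of a turn 1, either way. A call with a gripper value outside its range is refused whole. The fingers move at their own pace and stop on an object; the grip force is fixed at half the most. Time passes only in rows, so rows that do not move let the fingers close. It gives the time, the measured TCP pose, the force, the opening and the grip force at its end, in the units of the state.
- ctrl.get_obs(): the state, without advancing time (a new reading comes with each control period).
- ctrl.capture(name): name is "scene" or "top" or "wrist"; returns a dict with "frame" (400x640x3 uint8, red, green, blue), "fx", "fy", "cx", "cy" (pixels), "k1" (the pictures are not rectified: a ray, as slopes to the right and down, at radius r is drawn at 1 + k1 r^2 times it, then the intrinsics apply), "extrinsics" (4x4, takes a point from camera to world coordinates). Camera axes: x right, y down, z forward; pixel columns grow to the right and rows downward; lengths in m; the calibration is good to about 2 mm. A picture is of the moment at which its call begins. There is no depth.
- ctrl.close_job(): hands the job in; it is judged then, once.
The state is a dict: "time_s": time; "joint_positions": joint angles; "joint_vel": joint speeds; "tau": joint torques, N m; "ee_pos": TCP position; "ee_rot": TCP orientation; "force": force on the tool from outside, world axes, zero at the start; "wrist_torque": the same for the moment, N m; "finger_gap": opening from 0.0 (shut) to 1.0 (fully open); "grip_force": force on a finger pad.
Only numpy, scipy, OpenCV 4.12 (cv2) and the standard library are available. Lean on these libraries where they do the work, as an engineer would, in place of code of your own. Each camera call takes 0.05 s, during which the arm holds its last target. There are 200 camera calls.

## Working session

There is one attempt and no reset: what is moved stays moved. The work goes in short steps, Python scripts to look and compute and a tool call to move; the robot and the scene stay as the last step left them, time stands still between calls to the robot, and variables do not carry over. Pictures are saved under pics/ and viewed, at most 10 in all, crops included, and the job is handed in when it is done.

Besides the shell and the picture viewer there is one more tool, called after "Request:" as name(argument=value, ...) on one line, values as JSON. move_arm: Moves the arm, as the interface text tells. Its arguments: {"type":"object","properties":{"increments":{"type":"array","items":{"type":"object","properties":{"delta_pos":{"type":"array","items":{"type":"number"}},"twist":{"type":"array","items":{"type":"number"}},"fingers":{"type":"number"}}}}},"required":["increments"]}

```bash
mkdir -p pics; ls
cat > h.py <<'E'
import numpy as np, cv2
from plant import ctrl
def cap(n,save=None):
    d=ctrl.capture(n)
    if save: cv2.imwrite('pics/'+save,d['frame'][:,:,::-1])
    return d
def ray(d,u,v):
    a=np.array([(u-d['cx'])/d['fx'],(v-d['cy'])/d['fy']]);s=a.copy()
    for _ in range(20): s=a/(1+d['k1']*(s@s))
    E=np.array(d['extrinsics']);return E[:3,3],E[:3,:3]@np.array([s[0],s[1],1])
def onz(d,u,v,z):
    o,r=ray(d,u,v);return o+r*(z-o[2])/r[2]
def proj(d,p):
    E=np.array(d['extrinsics']);q=E[:3,:3].T@(np.array(p)-E[:3,3]);s=q[:2]/q[2]
    s=s*(1+d['k1']*(s@s));return np.array([s[0]*d['fx']+d['cx'],s[1]*d['fy']+d['cy']])
E
python3 - <<'E'
from h import *
for n in ('scene','top'):
    d=cap(n,n+'0.png');print(n,d['fx'],d['k1'],np.round(d['extrinsics'],3).tolist())
print(ctrl.nose_length,ctrl.get_obs())
E
```

```text
pics
scene 434.7235552065309 -0.010389403820829275 [[-0.574, -0.34, 0.745, -0.346], [-0.819, 0.232, -0.525, 0.76], [0.006, -0.911, -0.411, 0.615], [0.0, 0.0, 0.0, 1.0]]
top 436.2437257559923 0.0020265843465594106 [[-0.002, -0.997, 0.076, 0.4], [-1.0, 0.004, 0.018, 0.155], [-0.018, -0.076, -0.997, 1.363], [0.0, 0.0, 0.0, 1.0]]
0.064 {'time_s': 0.1, 'joint_positions': array([ 9.43718940e-01,  1.81446046e-01,  1.60789942e+00, -2.28828683e-05,
        1.35378467e+00, -2.06319474e-01]), 'joint_vel': array([-2.04354274e-06, -2.32552263e-03, -5.76318532e-03, -1.86537739e-05,
        1.58348836e-03, -1.20430402e-03]), 'tau': array([ 1.32541092e-03, -4.34818876e+01, -3.42698193e+01,  7.03162956e-02,
        3.40783875e-02,  5.52124916e-06]), 'ee_pos': array([0.23463224, 0.52453492, 0.30191594]), 'ee_rot': array([ 2.08828036e-01,  9.77952075e-01, -7.07481153e-04, -3.00927606e-04]), 'force': array([-0.11072555, -0.74210088,  0.70908372]), 'wrist_torque': array([ 0.02950636, -0.04112474,  0.0114838 ]), 'grip_force': 0.0, 'finger_gap': 1.0015453905560434}
```

View pics/scene0.png

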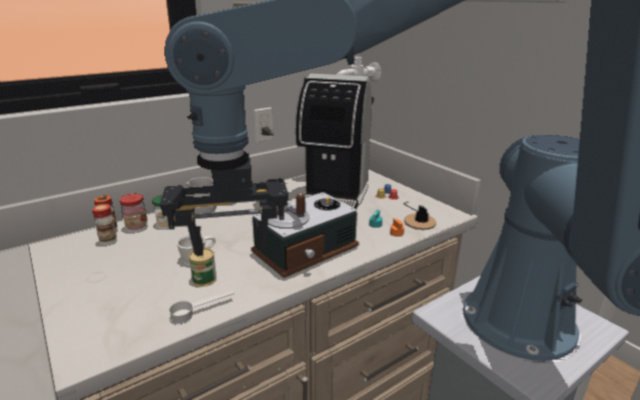

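View pics/top0.png

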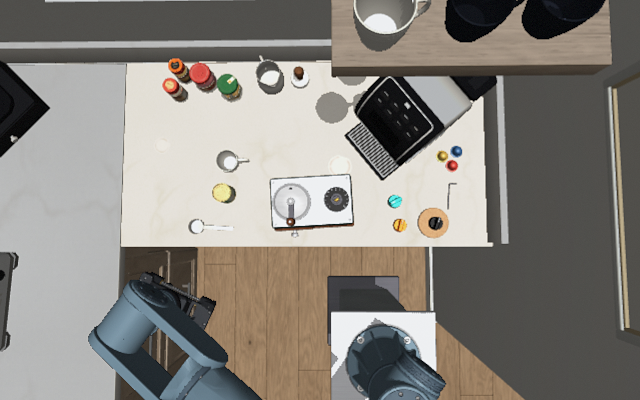

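Top view: the mill is at (312,202), its crank axis at (291,200), handle at (291,222) and spindle disc at (337,199). There are three knob-shaped things: black on the coaster (435,222), orange (400,226) and teal (395,201). The black one on cork fits the description. I'll confirm it in a crop and measure.

Run:
```python
from h import *
d=cap('top');f=d['frame'][:,:,::-1]
a=cv2.resize(f[170:245,262:362],None,fx=4,fy=4,interpolation=cv2.INTER_CUBIC)
b=cv2.resize(f[170:245,380:480],None,fx=4,fy=4,interpolation=cv2.INTER_CUBIC)
cv2.imwrite('pics/crop1.png',np.hstack([a,b]))
for n,u,v,z in [('axis',291,200,.14),('handle',291,222,.202),('spindle',337,199,.118),('knob',435,222,.051)]:
    print(n,onz(d,u,v,z).round(4))
# coaster by colour
hsv=cv2.cvtColor(f,cv2.COLOR_BGR2HSV)
m=cv2.inRange(hsv,(5,60,80),(22,200,255));m[:, :410]=0;m[:,465:]=0;m[:195]=0;m[:245]=m[:245];m[244:]=0
c=max(cv2.findContours(m,0,2)[0],key=cv2.contourArea);(x,y),r=cv2.minEnclosingCircle(c);print('coaster',x,y,r,onz(d,x,y,.009), 'r mm',r/436*1.35)
# mill top plate corners (white)
m=cv2.inRange(hsv,(0,0,120),(180,40,255))
```

```text
axis [0.4822 0.2699 0.14  ]
handle [0.4194 0.2639 0.202 ]
spindle [0.4861 0.1403 0.118 ]
knob [ 0.4208 -0.1529  0.051 ]
coaster 432.870849609375 222.26937866210938 15.298507690429688 [ 0.42069426 -0.15621535  0.009     ] r mm 0.04736923252770661
```

View pics/crop1.png

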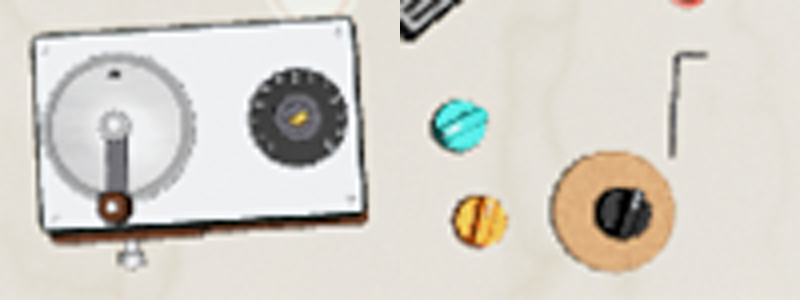

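The crop confirms the black knob on the cork coaster at (625,212), with its pointer up and to the right. The spindle at (298,118) shows a brass flat, and the crank handle is at (115,205). I'll move over the handle for a closer look.

Request:
move_arm(increments=[{"delta_pos": [-0.915,-0.537,-0.2],"fingers": 1},{"delta_pos": [-0.915,-0.537,-0.2],"fingers": 1},{"delta_pos": [-0.915,-0.537,-0.2],"fingers": 1},{"delta_pos": [-0.915,-0.537,-0.2],"fingers": 1},{"delta_pos": [-0.915,-0.537,-0.2],"fingers": 1},{"delta_pos": [-0.915,-0.537,-0.2],"fingers": 1},{"delta_pos": [-0.915,-0.537,-0.2],"fingers": 1},{"delta_pos": [-0.915,-0.537,-0.2],"fingers": 1},{"delta_pos": [-0.915,-0.537,-0.2],"fingers": 1},{"delta_pos": [-0.915,-0.537,-0.2],"fingers": 1},{"delta_pos": [0,0,0],"fingers": 1},{"delta_pos": [0,0,0],"fingers": 1}])

```text
invalid input
```

Run:
```python
from h import *
d=cap('wrist','w1.png');print(d['fx'],d['k1'],np.round(d['extrinsics'],4).tolist());o=ctrl.get_obs();print(o['ee_pos'],o['ee_rot'],o['joint_positions'])
for p in [(0.482,.27,.149),(.42,.266,.202),(.486,.14,.138)]: print(proj(d,p))
```

```text
358.5311586295357 -0.022801609750757908 [[0.4084, 0.8766, 0.2548, 0.1684], [0.9128, -0.392, -0.1146, 0.5538], [-0.0006, 0.2793, -0.9602, 0.3838], [0.0, 0.0, 0.0, 1.0]]
[0.23473045 0.52465312 0.30217961] [ 2.08849260e-01  9.77947713e-01 -4.65866692e-04 -1.98954307e-04] [ 9.43696863e-01  1.81261697e-01  1.60756852e+00 -1.35748154e-05
  1.35377550e+00 -2.06300233e-01]
[186.86865151 530.28943933]
[118.26757492 559.11789984]
[ 86.83807529 551.72102414]
```

View pics/w1.png

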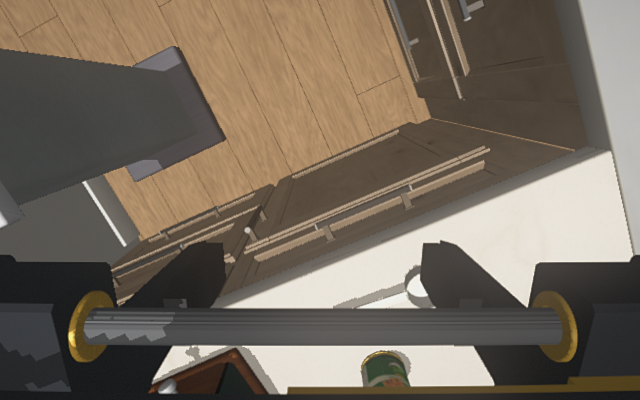

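The call was refused because the twist was missing. The wrist view shows the floor, the fingertips at (220,245) and (425,245), and the tin at (385,370). The camera looks from the robot's side. I'll retry the move.

Request:
move_arm(increments=[{"delta_pos": [-0.915,-0.537,-0.2],"twist": [0,0,0],"fingers": 1},{"delta_pos": [-0.915,-0.537,-0.2],"twist": [0,0,0],"fingers": 1},{"delta_pos": [-0.915,-0.537,-0.2],"twist": [0,0,0],"fingers": 1},{"delta_pos": [-0.915,-0.537,-0.2],"twist": [0,0,0],"fingers": 1},{"delta_pos": [-0.915,-0.537,-0.2],"twist": [0,0,0],"fingers": 1},{"delta_pos": [-0.915,-0.537,-0.2],"twist": [0,0,0],"fingers": 1},{"delta_pos": [-0.915,-0.537,-0.2],"twist": [0,0,0],"fingers": 1},{"delta_pos": [-0.915,-0.537,-0.2],"twist": [0,0,0],"fingers": 1},{"delta_pos": [-0.915,-0.537,-0.2],"twist": [0,0,0],"fingers": 1},{"delta_pos": [-0.915,-0.537,-0.2],"twist": [0,0,0],"fingers": 1},{"delta_pos": [0,0,0],"twist": [0,0,0],"fingers": 1},{"delta_pos": [0,0,0],"twist": [0,0,0],"fingers": 1}])

```text
time_s: 1.2
ee_pos: [0.4205, 0.2645, 0.3629]
ee_rot: [0.211, 0.978, 0.0, 0.0]
force: [-0.5, 0.4, 0.1]
finger_gap: 0.999
grip_force: 0.0
```

Run:
```python
from h import *
d=cap('wrist','w2.png');o=ctrl.get_obs();print(o['time_s'],o['ee_pos'],o['ee_rot'],o['joint_positions'])
for p in [(0.482,.27,.149),(.42,.266,.202),(.486,.14,.138)]: print(proj(d,p))
```

```text
1.25 [0.4196727  0.26541561 0.36253311] [ 2.09679556e-01  9.77770113e-01  1.07161784e-04 -2.78265365e-04] [ 3.24171292e-01 -4.48476021e-02  1.72502277e+00  4.71068748e-04
  1.46178679e+00 -8.24181913e-01]
[356.66199184 241.5423735 ]
[324.39723188 199.28967759]
[233.10227691 291.72954567]
```

View pics/w2.png

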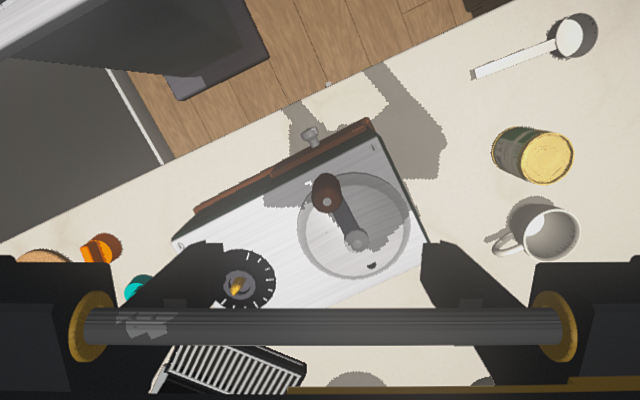

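The wrist view shows the handle top at about (326,200), the crank hub at (357,242), and the disc at (245,283) with the brass spindle at (236,287). All are within about 5 px of my predictions.

Run:
```python
from h import *
from scipy.spatial.transform import Rotation as R
d=cap('wrist');t=cap('top');o=ctrl.get_obs()
f=d['frame'][:,:,::-1];h=cv2.cvtColor(f,cv2.COLOR_BGR2HSV)
m=cv2.inRange(h,(0,90,20),(15,255,140));m[:165]=0;m[225:]=0;m[:,:300]=0;m[:,350:]=0
c=max(cv2.findContours(m,0,2)[0],key=cv2.contourArea);print(cv2.boundingRect(c),cv2.minAreaRect(c))
g=cv2.cvtColor(f,cv2.COLOR_BGR2GRAY)
b=cv2.inRange(h,(12,110,110),(30,255,255));b[:270]=0;b[302:]=0;b[:,:215]=0;b[:,270:]=0
M=cv2.moments(b,True);print('brass',M['m00'],M['m10']/M['m00'],M['m01']/M['m00'])
disc=(g<70).astype(np.uint8)*255;disc[:245]=0;disc[308:]=0;disc[:,:222]=0;disc[:,285:]=0
c=max(cv2.findContours(disc,0,2)[0],key=cv2.contourArea);print('disc',cv2.boundingRect(c))
print('handle',onz(d,326,200,.202),'axis',onz(d,357,242,.152),'spindle',onz(d,236,287,.138),'disc',onz(d,246,283,.118))
print('top handle',onz(t,290.75,220.75,.202),'axis',onz(t,290.75,201.25,.152))
cv2.imwrite('pics/w3.png',cv2.resize(f[150:310,210:430],None,fx=3.5,fy=3.5,interpolation=cv2.INTER_CUBIC))
r=R.from_quat(o['ee_rot']);print(r.as_matrix().round(4))
```

```text
Traceback (most recent call last):
ValueError: max() iterable argument is empty
```

Run:
```python
from h import *
from scipy.spatial.transform import Rotation as R
d=cap('wrist');t=cap('top');o=ctrl.get_obs()
f=d['frame'][:,:,::-1]
print('handle',onz(d,326,200,.202),'axis',onz(d,357,242,.152),'spindle',onz(d,236,287,.138),'disc',onz(d,246,283,.118))
print('top handle',onz(t,290.75,220.75,.202),'axis',onz(t,290.75,201.25,.152))
cv2.imwrite('pics/w3.png',cv2.resize(f[150:310,210:430],None,fx=3.5,fy=3.5,interpolation=cv2.INTER_CUBIC))
print(R.from_quat(o['ee_rot']).as_matrix().round(4))
```

```text
handle [0.41901373 0.26862064 0.202     ] axis [0.47908833 0.27238284 0.152     ] spindle [0.48100139 0.14732136 0.138     ] disc [0.48947385 0.14914738 0.118     ]
top handle [0.42268463 0.26460326 0.202     ] axis [0.47789467 0.26949937 0.152     ]
[[-9.135e-01  4.068e-01 -8.000e-04]
 [ 4.068e-01  9.135e-01 -0.000e+00]
 [ 7.000e-04 -3.000e-04 -1.000e+00]]
```

View pics/w3.png

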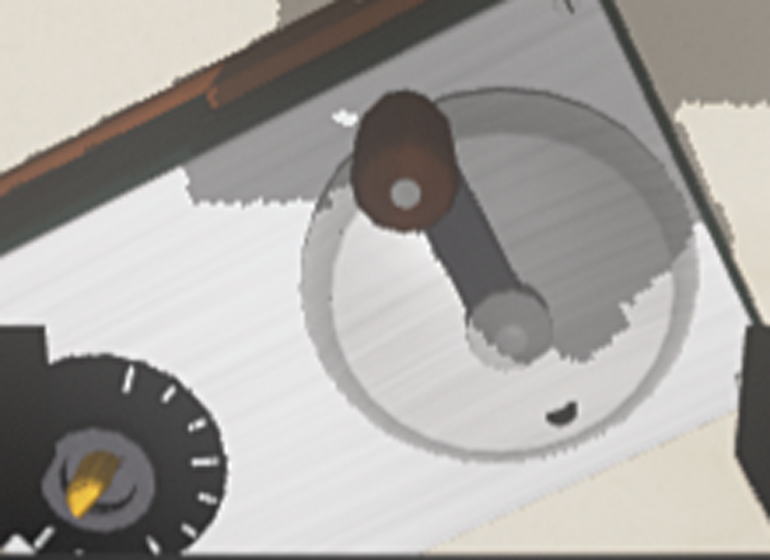

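Run:
```python
from h import *
d=cap('wrist')
h=onz(d,325.7,205.1,.202)
for z in (.152,.156,.16):
    a=onz(d,356,246,z);print(z,a,np.hypot(*(a-h)[:2]),np.degrees(np.arctan2(*(a-h)[1::-1])))
print(h)
```

```text
0.152 [0.48219788 0.27040768 0.152     ] 0.05999787741420769 3.11916281774119
0.156 [0.48042092 0.27075303 0.156     ] 0.05824401289533184 3.553501113865063
0.16 [0.47864396 0.27109837 0.16      ] 0.05649370313165496 4.0147809791672096
[0.42228889 0.26714303 0.202     ]
```

Handle is at (0.422,0.267), axis at (0.480,0.271) and the radius is 58 mm, as given. Descending and gripping.

Request:
move_arm(increments=[{"delta_pos": [-0.06,0.09,0.9],"twist": [0,0,0],"fingers": 1},{"delta_pos": [0,0,0.9],"twist": [0,0,0],"fingers": 1},{"delta_pos": [0,0,0.9],"twist": [0,0,0],"fingers": 1},{"delta_pos": [0,0,0.9],"twist": [0,0,0],"fingers": 1},{"delta_pos": [0,0,0.9],"twist": [0,0,0],"fingers": 1},{"delta_pos": [0,0,0],"twist": [0,0,0],"fingers": 0.6},{"delta_pos": [0,0,0],"twist": [0,0,0],"fingers": 0.1},{"delta_pos": [0,0,0],"twist": [0,0,0],"fingers": 0.1},{"delta_pos": [0,0,0],"twist": [0,0,0],"fingers": 0.1},{"delta_pos": [0,0,0],"twist": [0,0,0],"fingers": 0.1},{"delta_pos": [0,0,0],"twist": [0,0,0],"fingers": 0.1},{"delta_pos": [0,0,0],"twist": [0,0,0],"fingers": 0.1}])

```text
time_s: 2.5
ee_pos: [0.4228, 0.2676, 0.2287]
ee_rot: [0.209, 0.978, 0.0, 0.001]
force: [-0.2, -0.6, -0.1]
finger_gap: 0.494
grip_force: 0.0
```

Run:
```python
from h import *
o=ctrl.get_obs();print(o)
A=np.array([.4804,.2707]);M=np.array([[-.9135,.4068],[.4068,.9135]])
N=24;th0=np.arctan2(*(np.array([.4223,.2671])-A)[::-1])
p=lambda k:A+.058*np.array([np.cos(th0-2*np.pi*k/N),np.sin(th0-2*np.pi*k/N)])
for k in range(N): print(k,(M.T@(p(k+1)-p(k))/.03).round(2))
```

```text
{'time_s': 2.5, 'joint_positions': array([ 3.26581364e-01,  9.53735514e-02,  1.86265017e+00, -3.31216418e-06,
        1.18189037e+00, -8.23415979e-01]), 'joint_vel': array([ 0.00058461,  0.00723126,  0.00602774,  0.00190252, -0.00368838,
       -0.00089001]), 'tau': array([ 2.95220094e-02, -3.63022864e+01, -3.14768744e+01,  3.99434811e-02,
        6.01416919e-02,  5.76645580e-04]), 'ee_pos': array([0.42277174, 0.26756988, 0.22867855]), 'ee_rot': array([2.08849912e-01, 9.77947345e-01, 4.28011364e-04, 7.21941090e-04]), 'force': array([-0.1573582 , -0.64587294, -0.1106471 ]), 'wrist_torque': array([ 0.01618373,  0.01377617, -0.05244142]), 'grip_force': 0.0, 'finger_gap': 0.4936642822953301}
0 [0.17 0.47]
1 [0.04 0.5 ]
2 [-0.09  0.5 ]
3 [-0.21  0.46]
4 [-0.32  0.39]
5 [-0.41  0.29]
6 [-0.47  0.17]
7 [-0.5   0.04]
8 [-0.5  -0.09]
9 [-0.46 -0.21]
10 [-0.39 -0.32]
11 [-0.29 -0.41]
12 [-0.17 -0.47]
13 [-0.04 -0.5 ]
14 [ 0.09 -0.5 ]
15 [ 0.21 -0.46]
16 [ 0.32 -0.39]
17 [ 0.41 -0.29]
18 [ 0.47 -0.17]
19 [ 0.5  -0.04]
20 [0.5  0.09]
21 [0.46 0.21]
22 [0.39 0.32]
23 [0.29 0.41]
```

Request:
move_arm(increments=[{"delta_pos": [0,0,0],"twist": [0,0,0],"fingers": 0.1},{"delta_pos": [0,0,0],"twist": [0,0,0],"fingers": 0.1},{"delta_pos": [0,0,0],"twist": [0,0,0],"fingers": 0.1},{"delta_pos": [0,0,0],"twist": [0,0,0],"fingers": 0.1},{"delta_pos": [0,0,0],"twist": [0,0,0],"fingers": 0.1}])

```text
time_s: 2.92
ee_pos: [0.4224, 0.2674, 0.2278]
ee_rot: [0.209, 0.978, -0.0, -0.0]
force: [-0.7, -0.4, 1.4]
finger_gap: 0.247
grip_force: 30.0
```

Gripped. Now the circle, first half.

Request:
move_arm(increments=[{"delta_pos": [0.17,0.47,0],"twist": [0,0,0],"fingers": 0.1},{"delta_pos": [0.04,0.5,0],"twist": [0,0,0],"fingers": 0.1},{"delta_pos": [-0.09,0.5,0],"twist": [0,0,0],"fingers": 0.1},{"delta_pos": [-0.21,0.46,0],"twist": [0,0,0],"fingers": 0.1},{"delta_pos": [-0.32,0.39,0],"twist": [0,0,0],"fingers": 0.1},{"delta_pos": [-0.41,0.29,0],"twist": [0,0,0],"fingers": 0.1},{"delta_pos": [-0.47,0.17,0],"twist": [0,0,0],"fingers": 0.1},{"delta_pos": [-0.5,0.04,0],"twist": [0,0,0],"fingers": 0.1},{"delta_pos": [-0.5,-0.09,0],"twist": [0,0,0],"fingers": 0.1},{"delta_pos": [-0.46,-0.21,0],"twist": [0,0,0],"fingers": 0.1},{"delta_pos": [-0.39,-0.32,0],"twist": [0,0,0],"fingers": 0.1},{"delta_pos": [-0.29,-0.41,0],"twist": [0,0,0],"fingers": 0.1}])

```text
time_s: 3.92
ee_pos: [0.5384, 0.2742, 0.2277]
ee_rot: [0.209, 0.978, 0.0, -0.001]
force: [-7.1, 2.6, 3.6]
finger_gap: 0.25
grip_force: 30.0
```

Request:
move_arm(increments=[{"delta_pos": [-0.17,-0.47,0],"twist": [0,0,0],"fingers": 0.1},{"delta_pos": [-0.04,-0.5,0],"twist": [0,0,0],"fingers": 0.1},{"delta_pos": [0.09,-0.5,0],"twist": [0,0,0],"fingers": 0.1},{"delta_pos": [0.21,-0.46,0],"twist": [0,0,0],"fingers": 0.1},{"delta_pos": [0.32,-0.39,0],"twist": [0,0,0],"fingers": 0.1},{"delta_pos": [0.41,-0.29,0],"twist": [0,0,0],"fingers": 0.1},{"delta_pos": [0.47,-0.17,0],"twist": [0,0,0],"fingers": 0.1},{"delta_pos": [0.5,-0.04,0],"twist": [0,0,0],"fingers": 0.1},{"delta_pos": [0.5,0.09,0],"twist": [0,0,0],"fingers": 0.1},{"delta_pos": [0.46,0.21,0],"twist": [0,0,0],"fingers": 0.1},{"delta_pos": [0.39,0.32,0],"twist": [0,0,0],"fingers": 0.1},{"delta_pos": [0.29,0.41,0],"twist": [0,0,0],"fingers": 0.1}])

```text
time_s: 4.92
ee_pos: [0.422, 0.2673, 0.2278]
ee_rot: [0.209, 0.978, -0.0, 0.001]
force: [6.8, -3.5, -2.5]
finger_gap: 0.254
grip_force: 30.0
```

Request:
move_arm(increments=[{"delta_pos": [0,0,0],"twist": [0,0,0],"fingers": 0.1},{"delta_pos": [0,0,0],"twist": [0,0,0],"fingers": 0.1},{"delta_pos": [0,0,0],"twist": [0,0,0],"fingers": 0.1},{"delta_pos": [0,0,0],"twist": [0,0,0],"fingers": 0.1},{"delta_pos": [0,0,0],"twist": [0,0,0],"fingers": 0.8},{"delta_pos": [0,0,0],"twist": [0,0,0],"fingers": 0.8},{"delta_pos": [0,0,0],"twist": [0,0,0],"fingers": 0.8},{"delta_pos": [0,0,0],"twist": [0,0,0],"fingers": 0.8},{"delta_pos": [0,0,-1],"twist": [0,0,0],"fingers": 0.8},{"delta_pos": [0,0,-1],"twist": [0,0,0],"fingers": 0.8},{"delta_pos": [0,0,-1],"twist": [0,0,0],"fingers": 0.8},{"delta_pos": [0,0,-1],"twist": [0,0,0],"fingers": 0.8}])

```text
time_s: 5.92
ee_pos: [0.4221, 0.2671, 0.3488]
ee_rot: [0.209, 0.978, -0.0, -0.0]
force: [0.1, 0.1, 0.5]
finger_gap: 0.793
grip_force: 0.0
```

Run:
```python
from h import *
d=cap('wrist');o=ctrl.get_obs();print(o['time_s'],o['ee_pos'],o['ee_rot'],o['joint_positions'])
f=d['frame'][:,:,::-1]
cv2.imwrite('pics/w4.png',cv2.resize(f[130:320,200:430],None,fx=3,fy=3,interpolation=cv2.INTER_CUBIC))
print(proj(d,(.4223,.2671,.202)),proj(d,(.4804,.2707,.156)))
from scipy.spatial.transform import Rotation as R
m=R.from_quat(o['ee_rot']).as_matrix();A=np.array([.4804,.2707])
# where spindle expected; move that puts it well in wrist view: 55 mm to tool +x side of TCP, z .30
s=A+.128*np.array([np.sin(np.radians(3.5)),-np.cos(np.radians(3.5))]);print('spindle est',s)
```

```text
5.9667 [0.42424958 0.2680156  0.35568512] [0.20880743 0.9779458  0.00231818 0.0040124 ] [ 3.26534424e-01 -3.32014174e-02  1.72746147e+00 -1.21457783e-04
  1.43806548e+00 -8.23531112e-01]
[323.16039406 207.12764711] [355.46831309 249.40783944]
spindle est [0.48821421 0.14293875]
```

View pics/w4.png

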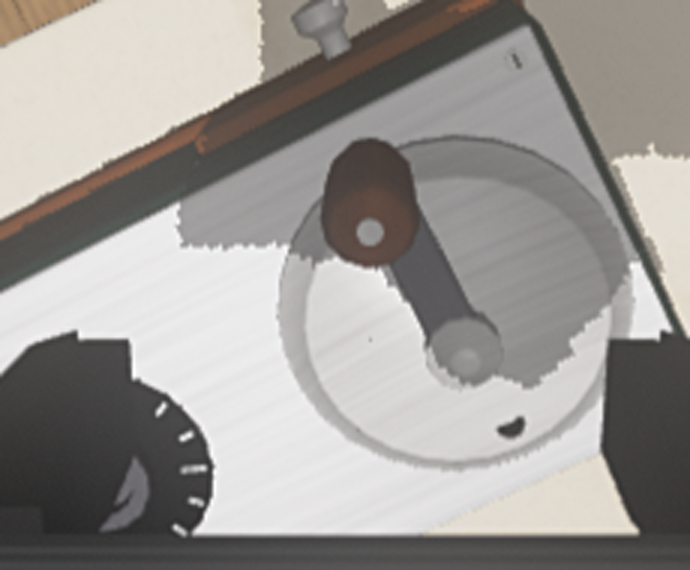

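The crank is back at the front: handle at (323,207), predicted (323,207). Next I'll look at the spindle from above.

Request:
move_arm(increments=[{"delta_pos": [-0.74,-0.575,0.33],"twist": [0,0,0],"fingers": 0.8},{"delta_pos": [-0.74,-0.575,0.33],"twist": [0,0,0],"fingers": 0.8},{"delta_pos": [-0.74,-0.575,0.33],"twist": [0,0,0],"fingers": 0.8},{"delta_pos": [-0.74,-0.575,0.33],"twist": [0,0,0],"fingers": 0.8},{"delta_pos": [-0.74,-0.575,0.33],"twist": [0,0,0],"fingers": 0.8},{"delta_pos": [0,0,0],"twist": [0,0,0],"fingers": 0.8},{"delta_pos": [0,0,0],"twist": [0,0,0],"fingers": 0.8}])

```text
time_s: 6.55
ee_pos: [0.4885, 0.1422, 0.2973]
ee_rot: [0.21, 0.978, -0.0, -0.001]
force: [-0.6, 1.1, 0.1]
finger_gap: 0.8
grip_force: 0.0
```

Run:
```python
from h import *
d=cap('wrist','w5.png');o=ctrl.get_obs();print(o['time_s'],o['ee_pos'],o['ee_rot'])
f=d['frame'][:,:,::-1];p=proj(d,(.4882,.1429,.138));print(p)
u,v=p.astype(int);c=f[v-40:v+40,u-40:u+40];cv2.imwrite('pics/w5c.png',cv2.resize(c,None,fx=7,fy=7,interpolation=cv2.INTER_CUBIC));print(u-40,v-40)
h=cv2.cvtColor(f,cv2.COLOR_BGR2HSV);b=cv2.inRange(h,(12,80,60),(35,255,255));b[:v-40]=0;b[v+40:]=0;b[:,:u-40]=0;b[:,u+40:]=0
for c in cv2.findContours(b,0,2)[0]: print(cv2.contourArea(c),cv2.boundingRect(c),cv2.minAreaRect(c))
```

```text
6.6 [0.48831838 0.14310127 0.29788917] [ 2.09600424e-01  9.77786967e-01  4.08098236e-05 -5.54239427e-04]
[323.87865246 200.9898959 ]
283 160
239.5 (313, 185, 18, 22) ((319.88525390625, 194.23770141601562), (14.468169212341309, 21.76626968383789), 39.80556869506836)
```

View pics/w5c.png

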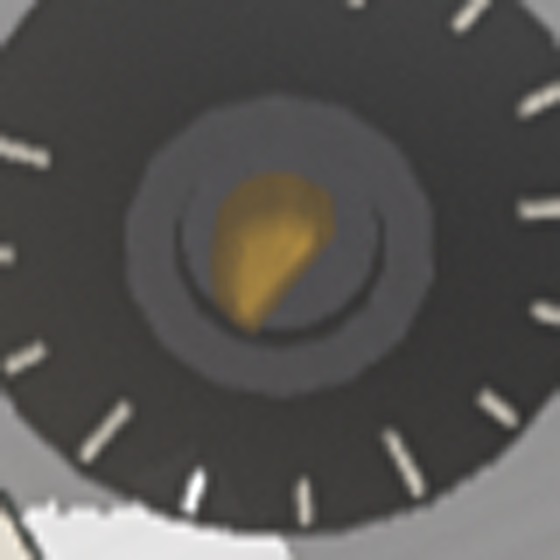

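The crop shows the D-shaft in brass, with its flat edge running from (250,325) to (330,235) and facing lower right. I'll fit the disc circle and the flat line.

```bash
cat > fit.py <<'E'
from h import *
from scipy.optimize import least_squares
d=cap('wrist');f=d['frame'][:,:,::-1];g=cv2.cvtColor(f,cv2.COLOR_BGR2GRAY)
def circ(P):
    s=least_squares(lambda q:np.hypot(P[:,0]-q[0],P[:,1]-q[1])-q[2],[*P.mean(0),.03],loss='soft_l1',f_scale=.0005);return s.x,np.std(s.fun)
pr=proj(d,(.4882,.1429,.118))
def edge(c0,z,r0,r1,sgn,n=180):
    P=[]
    for t in np.linspace(0,2*np.pi,n,endpoint=False):
        rr=np.arange(r0,r1,.0003);px=np.array([proj(d,(c0[0]+r*np.cos(t),c0[1]+r*np.sin(t),z)) for r in rr],np.float32)
        if px[:,1].max()>305: continue
        val=cv2.remap(g,px[:,0:1],px[:,1:2],1).ravel().astype(float);k=np.argmax(sgn*np.diff(val))
        if sgn*np.diff(val)[k]>4: r=rr[k]+.00015;P.append([c0[0]+r*np.cos(t),c0[1]+r*np.sin(t)])
    return np.array(P)
c=np.array([.488,.143])
P=edge(c,.118,.030,.043,1);q,s=circ(P);print('disc',q,s,len(P))
h=cv2.cvtColor(f,cv2.COLOR_BGR2HSV);u,v=proj(d,(.4882,.1429,.138)).astype(int)
b=cv2.inRange(h,(12,90,50),(35,255,255));b[:v-30]=0;b[v+30:]=0;b[:,:u-30]=0;b[:,u+30:]=0
C=max(cv2.findContours(b,0,1)[0],key=cv2.contourArea)[:,0]
H=cv2.convexHull(C)[:,0]
W=np.array([onz(d,x,y,.138)[:2] for x,y in H.astype(float)]);print((np.c_[H,1e3*(W-q[:2])]).round(1))
for i in range(len(W)):
    a,e=W[i],W[(i+1)%len(W)];L=np.hypot(*(e-a))
    if L>.003: t=(e-a)/L;print(H[i],L,'normal deg',np.degrees(np.arctan2(-t[0],t[1])),'dist from axis',np.cross(t,q[:2]-a))
a=onz(d,283+250/7,160+325/7,.138)[:2];e=onz(d,283+325/7,160+238/7,.138)[:2];t=e-a;print('by eye',1e3*(a-q[:2]),1e3*(e-q[:2]),np.degrees(np.arctan2(t[1],t[0])))
for n,z in (('ring',.120),):pass
E
python3 fit.py 2>&1 | grep -v Warn
```

```text
if L>.003: t=(e-a)/L;print(H[i],L,'normal deg',np.degrees(np.arctan2(-t[0],t[1])),'dist from axis',np.cross(t,q[:2]-a))
disc [0.48688742 0.14236704 0.03562056] 0.001570920510201333 180
[[ 3.23e+02  1.85e+02 -9.40e+00  5.60e+00]
 [ 3.25e+02  1.86e+02 -8.10e+00  6.60e+00]
 [ 3.28e+02  1.89e+02 -5.30e+00  7.60e+00]
 [ 3.28e+02  1.94e+02 -2.00e+00  6.20e+00]
 [ 3.25e+02  1.98e+02 -2.00e-01  3.10e+00]
 [ 3.20e+02  2.04e+02  2.40e+00 -2.00e+00]
 [ 3.17e+02  2.07e+02  3.50e+00 -4.80e+00]
 [ 3.13e+02  2.03e+02 -3.00e-01 -6.20e+00]
 [ 3.12e+02  2.00e+02 -2.60e+00 -5.90e+00]
 [ 3.12e+02  1.96e+02 -5.30e+00 -4.70e+00]
 [ 3.13e+02  1.91e+02 -8.30e+00 -2.50e+00]
 [ 3.14e+02  1.89e+02 -9.30e+00 -1.30e+00]
 [ 3.16e+02  1.87e+02 -1.00e+01  6.00e-01]
 [ 3.18e+02  1.86e+02 -1.01e+01  2.20e+00]
 [ 3.21e+02  1.85e+02 -9.90e+00  4.40e+00]]
[325 186] 0.003005245731065549 normal deg -70.01233722524331 dist from axis -0.008978901930636921
[328 189] 0.003614780893000525 normal deg -113.9440846349601 dist from axis -0.004814337538637194
[328 194] 0.0035863265152348747 normal deg -149.88934050381835 dist from axis -0.0013560923768036648
[325 198] 0.005636084984497988 normal deg -152.8015076684826 dist from axis -0.001214889100731055
[320 204] 0.0030717147241056866 normal deg -157.9605071853653 dist from axis -0.0014640710526582796
[317 207] 0.004075649350423651 normal deg 109.31605149147205 dist from axis -0.005700820546206473
[312 196] 0.003698382345005531 normal deg 54.46999232653517 dist from axis -0.006852549614875558
by eye [ 3.63586829 -3.52543287] [-1.59345322  7.06863015] 116.27134654205435
```

The flat faces about 26° in the world frame, and the spindle axis is near (0.4864,0.1422). That fits the mill geometry to about 2 mm. I'll go over the knob at the same relative height.

Request:
move_arm(increments=[{"delta_pos": [-0.178,-0.903,0.264],"twist": [0,0,0],"fingers": 0.8},{"delta_pos": [-0.178,-0.903,0.264],"twist": [0,0,0],"fingers": 0.8},{"delta_pos": [-0.178,-0.903,0.264],"twist": [0,0,0],"fingers": 0.8},{"delta_pos": [-0.178,-0.903,0.264],"twist": [0,0,0],"fingers": 0.8},{"delta_pos": [-0.178,-0.903,0.264],"twist": [0,0,0],"fingers": 0.8},{"delta_pos": [-0.178,-0.903,0.264],"twist": [0,0,0],"fingers": 0.8},{"delta_pos": [-0.178,-0.903,0.264],"twist": [0,0,0],"fingers": 0.8},{"delta_pos": [-0.178,-0.903,0.264],"twist": [0,0,0],"fingers": 0.8},{"delta_pos": [-0.178,-0.903,0.264],"twist": [0,0,0],"fingers": 0.8},{"delta_pos": [-0.178,-0.903,0.264],"twist": [0,0,0],"fingers": 0.8},{"delta_pos": [-0.178,-0.903,0.264],"twist": [0,0,0],"fingers": 0.8},{"delta_pos": [0,0,0],"twist": [0,0,0],"fingers": 0.8}])

```text
time_s: 7.65
ee_pos: [0.4198, -0.1549, 0.2107]
ee_rot: [0.21, 0.978, -0.001, -0.0]
force: [-0.8, -0.2, -0.7]
finger_gap: 0.797
grip_force: 0.0
```

Run:
```python
from h import *
d=cap('wrist','w6.png');o=ctrl.get_obs();print(o['time_s'],o['ee_pos'],o['ee_rot'])
f=d['frame'][:,:,::-1];p=proj(d,(.4208,-.154,.051));print(p)
u,v=p.astype(int);print(u-55,v-55)
# one picture: knob crop
cv2.imwrite('pics/w6c.png',cv2.resize(f[v-55:v+55,u-55:u+55],None,fx=5,fy=5,interpolation=cv2.INTER_CUBIC))
```

```text
7.7 [ 0.42015333 -0.15330919  0.21109656] [ 2.09841358e-01  9.77735446e-01  2.72257522e-05 -4.27538749e-05]
[324.9369164  201.98620448]
269 146
```

View pics/w6c.png

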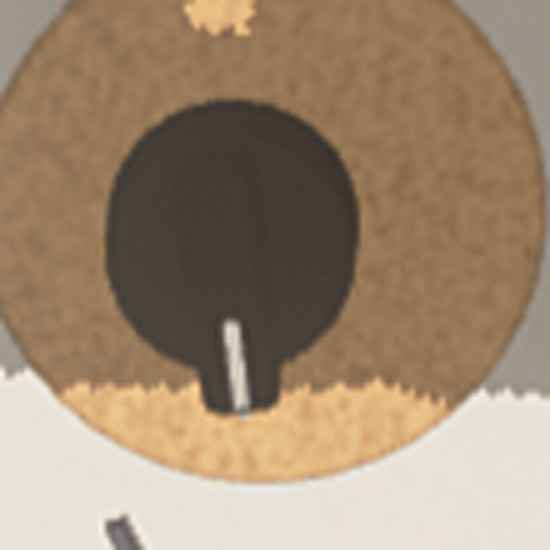

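The knob crop shows the white pointer running from (232,322) to (240,410), with the bar near tool x. Next I'll compute its axis.

Run:
```python
from h import *
d=cap('wrist');f=d['frame'][:,:,::-1];h=cv2.cvtColor(f,cv2.COLOR_BGR2HSV)
g=h[:,:,2].astype(float);roi=g[146+60:146+84,269+40:269+54];w=np.clip(roi-110,0,None)*(h[206:230,309:323,1]<70)
ys,xs=np.mgrid[206:230,309:323];P=np.c_[xs[w>0],ys[w>0]].astype(float)
W=np.array([onz(d,*p,.051)[:2] for p in P]);ww=w[w>0];c=(W*ww[:,None]).sum(0)/ww.sum()
_,_,V=np.linalg.svd((W-c)*np.sqrt(ww)[:,None]);t=V[0];t*=np.sign(t[0]);s=(W-c)@t
print('line c',c,'deg',np.degrees(np.arctan2(t[1],t[0])),'ext',s.min(),s.max())
a=onz(d,269+232/5,146+322/5,.051)[:2];e=onz(d,269+240/5,146+409/5,.051)[:2];t2=(e-a)/np.hypot(*(e-a));print('eye',a,e,np.degrees(np.arctan2(t2[1],t2[0])))
print('axis',e-.0185*t2, c+t*(s.max()-.0185))
# skirt circle at its top edge z=.031 via dark mask (coaster contrast)
m=cv2.inRange(h,(0,0,0),(180,255,85));m[:160]=0;m[235:]=0;m[:,:280]=0;m[:,350:]=0
C=max(cv2.findContours(m,0,1)[0],key=cv2.contourArea);print(cv2.boundingRect(C))
x,y,ww_,hh=cv2.boundingRect(C)
L=[p for p in C[:,0] if p[0]==x];Rr=[p for p in C[:,0] if p[0]==x+ww_-1]
l=onz(d,*np.mean(L,0),.031);r=onz(d,*(np.mean(Rr,0)+[1,0]),.031);print('skirt',l,r,np.hypot(*(l-r)[:2]),(l+r)/2)
```

```text
line c [ 0.42966458 -0.16506471] deg -16.481981486861887 ext -0.007039705657432013 0.0076955253904699575
eye [ 0.42427591 -0.16098919] [ 0.43673559 -0.16541055] -19.53739879029269
axis [ 0.41930076 -0.15922374] [ 0.41930407 -0.16199933]
(288, 167, 50, 61)
skirt [ 0.41026155 -0.17783807  0.031     ] [ 0.42343617 -0.14221197  0.031     ] 0.037984074228675516 [ 0.41684886 -0.16002502  0.031     ]
```

Knob axis is about (0.419,-0.159) and the bar lies about 5° off tool x. Rotating, descending and gripping.

Request:
move_arm(increments=[{"delta_pos": [-0.05,-0.17,0.5],"twist": [0,0,0],"fingers": 0.6},{"delta_pos": [0,0,0.8],"twist": [0,0,-1],"fingers": 0.6},{"delta_pos": [0,0,0.9],"twist": [0,0,0],"fingers": 0.6},{"delta_pos": [0,0,0.8],"twist": [0,0,0],"fingers": 0.6},{"delta_pos": [0,0,0.6],"twist": [0,0,0],"fingers": 0.6},{"delta_pos": [0,0,0.2],"twist": [0,0,0],"fingers": 0.6},{"delta_pos": [0,0,0],"twist": [0,0,0],"fingers": 0.05},{"delta_pos": [0,0,0],"twist": [0,0,0],"fingers": 0.05},{"delta_pos": [0,0,0],"twist": [0,0,0],"fingers": 0.05},{"delta_pos": [0,0,0],"twist": [0,0,0],"fingers": 0.05},{"delta_pos": [0,0,0],"twist": [0,0,0],"fingers": 0.05},{"delta_pos": [0,0,0],"twist": [0,0,0],"fingers": 0.05}])

```text
time_s: 8.75
ee_pos: [0.4201, -0.1582, 0.0979]
ee_rot: [0.166, 0.986, -0.0, 0.001]
force: [-0.3, -0.4, 0.9]
finger_gap: 0.17
grip_force: 0.1
```

Request:
move_arm(increments=[{"delta_pos": [0,0,0],"twist": [0,0,0],"fingers": 0.05},{"delta_pos": [0,0,0],"twist": [0,0,0],"fingers": 0.05},{"delta_pos": [0,0,0],"twist": [0,0,0],"fingers": 0.05},{"delta_pos": [0,0,0],"twist": [0,0,0],"fingers": 0.05}])

```text
time_s: 9.08
ee_pos: [0.42, -0.1583, 0.0977]
ee_rot: [0.166, 0.986, -0.0, 0.0]
force: [-1.7, 0.6, 6.0]
finger_gap: 0.129
grip_force: 30.0
```

Request:
move_arm(increments=[{"delta_pos": [0,0,-1],"twist": [0,0,0],"fingers": 0.05},{"delta_pos": [0,0,-1],"twist": [0,0,0],"fingers": 0.05},{"delta_pos": [0,0,-1],"twist": [0,0,0],"fingers": 0.05},{"delta_pos": [0,0,-0.415],"twist": [0,0,-1],"fingers": 0.05},{"delta_pos": [0,0,-0.415],"twist": [0,0,-1],"fingers": 0.05},{"delta_pos": [0,0,-0.415],"twist": [0,0,-1],"fingers": 0.05},{"delta_pos": [0,0,-0.415],"twist": [0,0,-1],"fingers": 0.05},{"delta_pos": [0,0,-0.415],"twist": [0,0,-1],"fingers": 0.05},{"delta_pos": [0,0,-0.415],"twist": [0,0,-1],"fingers": 0.05},{"delta_pos": [0,0,-0.415],"twist": [0,0,-1],"fingers": 0.05},{"delta_pos": [0,0,-0.415],"twist": [0,0,-1],"fingers": 0.05},{"delta_pos": [0,0,-0.415],"twist": [0,0,-1],"fingers": 0.05}])

```text
time_s: 10.08
ee_pos: [0.4193, -0.1578, 0.2994]
ee_rot: [-0.226, 0.974, 0.0, -0.0]
force: [-0.4, -0.8, -1.1]
finger_gap: 0.126
grip_force: 30.0
```

Request:
move_arm(increments=[{"delta_pos": [-0.662,0.727,0],"twist": [0,0,0],"fingers": 0.05},{"delta_pos": [-0.662,0.727,0],"twist": [0,0,0],"fingers": 0.05},{"delta_pos": [-0.662,0.727,0],"twist": [0,0,0],"fingers": 0.05},{"delta_pos": [-0.662,0.727,0],"twist": [0,0,0],"fingers": 0.05},{"delta_pos": [-0.662,0.727,0],"twist": [0,0,0],"fingers": 0.05},{"delta_pos": [-0.662,0.727,0],"twist": [0,0,0],"fingers": 0.05},{"delta_pos": [-0.662,0.727,0],"twist": [0,0,0],"fingers": 0.05},{"delta_pos": [-0.662,0.727,0],"twist": [0,0,0],"fingers": 0.05},{"delta_pos": [-0.662,0.727,0],"twist": [0,0,0],"fingers": 0.05},{"delta_pos": [-0.662,0.727,0],"twist": [0,0,0],"fingers": 0.05},{"delta_pos": [-0.662,0.727,0],"twist": [0,0,0],"fingers": 0.05},{"delta_pos": [0,0,0],"twist": [0,0,0],"fingers": 0.05}])

```text
time_s: 11.08
ee_pos: [0.5117, 0.1571, 0.2988]
ee_rot: [-0.226, 0.974, 0.001, 0.0]
force: [-0.3, 0.2, -0.4]
finger_gap: 0.13
grip_force: 30.0
```

Run:
```python
from h import *
d=cap('wrist','w7.png');o=ctrl.get_obs();print(o['time_s'],o['ee_pos'],o['ee_rot'])
f=d['frame'][:,:,::-1];p=proj(d,(.4864,.1422,.138));print(p)
u,v=p.astype(int);print(u-50,v-30)
a=cv2.resize(f[v-30:v+50,u-50:u+50],(500,400),interpolation=cv2.INTER_CUBIC)
b=cv2.resize(f[v-30:395,u-110:u+110],None,fx=1.3,fy=1.3);b=b[:400]
b=cv2.copyMakeBorder(b,0,400-b.shape[0],0,0,0);print(b.shape)
cv2.imwrite('pics/w7c.png',np.hstack([a,b]))
```

```text
11.1333 [0.51124771 0.15523978 0.29857204] [-2.25718321e-01  9.74192465e-01  2.30234237e-04 -4.77912330e-04]
[318.43466774 159.57693188]
268 129
(400, 286, 3)
```

View pics/w7c.png

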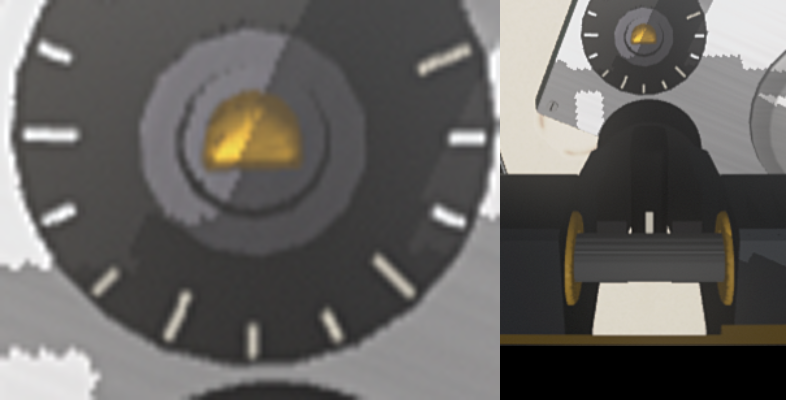

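The left part shows the spindle flat level in the image, from (203,168) to (301,168), so it is aligned with the tool. The right part shows the held knob's pointer vertical at (650,222) and its skirt rim top at (650,100). I'll work out the offset from knob to spindle.

```bash
cat > rel.py <<'E'
from h import *
from scipy.optimize import least_squares
from scipy.spatial.transform import Rotation as R
d=cap('wrist');o=ctrl.get_obs();f=d['frame'][:,:,::-1];hs=cv2.cvtColor(f,cv2.COLOR_BGR2HSV)
M=R.from_quat(o['ee_rot']).as_matrix();zt=o['ee_pos'][2];print('z',zt)
tx,ty=M[:2,0],M[:2,1];ext=lambda p:np.array([p[:2]@tx,p[:2]@ty])*1e3
# flat ends -> spindle axis
b=cv2.inRange(hs,(12,90,50),(35,255,255));b[:130]=0;b[185:]=0;b[:,:290]=0;b[:,350:]=0
C=max(cv2.findContours(b,0,1)[0],key=cv2.contourArea);x,y,w,h=cv2.boundingRect(C);print('brass',x,y,w,h)
row=y+h; ends=[onz(d,q,row-.5,.138) for q in (x,x+w)]
print('chord mm',np.hypot(*(ends[0]-ends[1])[:2])*1e3)
E0,E1=ext(ends[0]),ext(ends[1]);print(E0,E1)
S=(E0+E1)/2+[2,0]   # flat faces tool -x
print('spindle',S)
# skirt bottom rim arc (z=zt-.0887)
zb=zt-.0887;g=cv2.cvtColor(f,cv2.COLOR_BGR2GRAY).astype(float);P=[]
for u in range(295,353,2):
    col=g[198:232,u];k=np.argmin(np.diff(col));
    if np.diff(col)[k]<-8:P.append(ext(onz(d,u+.5,198+k+1,zb)))
P=np.array(P);s=least_squares(lambda q:np.hypot(P[:,0]-q[0],P[:,1]-q[1])-20.5,P.mean(0)-[15,0],loss='soft_l1',f_scale=.5)
print('rim',len(P),s.x,np.abs(s.fun).mean())
# pointer
m=(hs[:,:,2]>120)&(hs[:,:,1]<70);m[:285]=0;m[309:]=0;m[:,:316]=0;m[:,332:]=0
ys,xs=np.where(m);print('ptr px',xs.mean(),ys.min(),ys.max(),ext(onz(d,xs.mean()+.5,ys.mean(),zb+.042)),'inner end',ext(onz(d,xs.mean()+.5,ys.min(),zb+.042)))
print('delta from rim',S-s.x)
E
python3 rel.py
```

```text
z 0.2984779388063395
brass 311 150 20 15
chord mm 13.706690434337387
[-501.36098823  -92.36417046] [-501.3456811   -78.65748902]
spindle [-499.35333466  -85.51082974]
rim 29 [-528.74341511  -84.45945374] 0.17896710908810357
ptr px 322.4736842105263 292 307 [-535.34478133  -84.40503114] inner end [-531.84937352  -84.41135763]
delta from rim [29.39008044 -1.051376  ]
```

```bash
cat >> rel.py <<'E'
print('---')
s2=least_squares(lambda q:np.hypot(P[:,0]-q[0],P[:,1]-q[1])-q[2],[*s.x,20]);print('rim free r',s2.x)
print('flat profile',g[158:168,314:328].mean(1).round(0), 'cols',g[160:163,306:336].mean(0).round(0))
c0=onz(d,318.8,157,.118)[:2]
for z,r0,r1,sg in ((.118,.033,.040,1),):
    Q=[]
    for t in np.linspace(0,2*np.pi,240,endpoint=False):
        rr=np.arange(r0,r1,.0002);px=np.array([proj(d,(.4864+r*np.cos(t),.1422+r*np.sin(t),z)) for r in rr],np.float32)
        v=cv2.remap(g.astype(np.float32),px[:,0:1],px[:,1:2],1).ravel();dv=np.diff(v[::3]);k=np.argmax(dv)
        if dv[k]>12 and px[-1,1]<204:Q.append(ext(np.array([.4864+rr[3*k+1]*np.cos(t),.1422+rr[3*k+1]*np.sin(t)])))
    Q=np.array(Q);s3=least_squares(lambda q:np.hypot(Q[:,0]-q[0],Q[:,1]-q[1])-36,Q.mean(0),loss='soft_l1',f_scale=.3);print('disc',len(Q),s3.x,np.abs(s3.fun).mean())
    s4=least_squares(lambda q:np.hypot(Q[:,0]-q[0],Q[:,1]-q[1])-q[2],[*s3.x,36],loss='soft_l1',f_scale=.3);print(s4.x)
E
python3 rel.py | sed 1,/---/d
```

```text
rim free r [-526.69053466  -84.51239731   19.56394585]
flat profile [115. 120. 123. 127. 130. 131. 109.  91.  87.  89.] cols [119.  84.  87. 125. 125. 124. 116. 109. 108. 105. 120. 125. 130. 132.
 135. 134. 133. 131. 130. 131. 131. 130. 132. 124. 112.  98.  83.  82.
  83.  84.]
disc 204 [-500.44133846  -85.13862077] 0.4201075370512818
[-500.13250672  -85.16057745   35.54934575]
```

Offset from knob to spindle is about (+27.9,-0.85) mm in tool axes. I'll move over it and lower to 6 mm above the tip.

Request:
move_arm(increments=[{"delta_pos": [0.465,-0.014,0],"twist": [0,0,0],"fingers": 0.05},{"delta_pos": [0.465,-0.014,0],"twist": [0,0,0],"fingers": 0.05},{"delta_pos": [0,0,0.8],"twist": [0,0,0],"fingers": 0.05},{"delta_pos": [0,0,0.8],"twist": [0,0,0],"fingers": 0.05},{"delta_pos": [0,0,0.6],"twist": [0,0,0],"fingers": 0.05},{"delta_pos": [0,0,0],"twist": [0,0,0],"fingers": 0.05},{"delta_pos": [0,0,0],"twist": [0,0,0],"fingers": 0.05},{"delta_pos": [0,0,0],"twist": [0,0,0],"fingers": 0.05}])

```text
time_s: 11.9
ee_pos: [0.4873, 0.1396, 0.2343]
ee_rot: [-0.223, 0.975, -0.0, 0.001]
force: [0.4, -0.2, -0.8]
finger_gap: 0.125
grip_force: 30.0
```

Request:
move_arm(increments=[{"delta_pos": [0,0,0.1],"twist": [0,0,0],"fingers": 0.05},{"delta_pos": [0,0,0.1],"twist": [0,0,0],"fingers": 0.05},{"delta_pos": [0,0,0.07],"twist": [0,0,0],"fingers": 0.05},{"delta_pos": [0,0,0],"twist": [0,0,0],"fingers": 0.05},{"delta_pos": [0,0,0],"twist": [0,0,0],"fingers": 0.05}])

```text
time_s: 12.32
ee_pos: [0.4866, 0.1404, 0.2251]
ee_rot: [-0.224, 0.975, -0.0, -0.0]
force: [0.0, -0.7, -0.6]
finger_gap: 0.129
grip_force: 30.0
```

Already about 1.5 mm over the taper with no force. Carry on gently.

Request:
move_arm(increments=[{"delta_pos": [0,0,0.05],"twist": [0,0,0],"fingers": 0.05},{"delta_pos": [0,0,0.05],"twist": [0,0,0],"fingers": 0.05},{"delta_pos": [0,0,0],"twist": [0,0,0],"fingers": 0.05},{"delta_pos": [0,0,0],"twist": [0,0,0],"fingers": 0.05}])

```text
time_s: 12.65
ee_pos: [0.4866, 0.1405, 0.2219]
ee_rot: [-0.224, 0.975, 0.0, -0.0]
force: [-0.1, 0.4, -2.2]
finger_gap: 0.132
grip_force: 30.0
```

```bash
python3 -c "
from h import *
o=ctrl.get_obs();print(o['ee_pos'],o['force'],o['wrist_torque'],o['finger_gap'])"
```

```text
[0.4865505  0.14053092 0.22188069] [-0.07370173  0.39239602 -2.1623235 ] [0.29874904 0.05613628 0.04798475] 0.13246393746072443
```

Request:
move_arm(increments=[{"delta_pos": [0,0,0.05],"twist": [0,0,0],"fingers": 0.05},{"delta_pos": [0,0,0.05],"twist": [0,0,0],"fingers": 0.05},{"delta_pos": [0,0,0],"twist": [0,0,0],"fingers": 0.05},{"delta_pos": [0,0,0],"twist": [0,0,0],"fingers": 0.05}])

```text
time_s: 12.98
ee_pos: [0.4865, 0.1406, 0.2188]
ee_rot: [-0.224, 0.975, 0.0, -0.0]
force: [-1.1, 2.5, -1.7]
finger_gap: 0.128
grip_force: 30.0
```

```bash
python3 -c "
from h import *
o=ctrl.get_obs();print(o['ee_pos'],o['force'],o['wrist_torque'],o['finger_gap'])"
```

```text
[0.48650284 0.14055008 0.21880707] [-1.13572664  2.53955188 -1.74794109] [ 0.50174092  0.10935723 -0.01597542] 0.12754479158685006
```

It is on the D, 8 mm down. There is a small side force along tool +y, so I'll ease 0.5 mm that way and go on.

Request:
move_arm(increments=[{"delta_pos": [0,0.02,0.03],"twist": [0,0,0],"fingers": 0.05},{"delta_pos": [0,0,0.05],"twist": [0,0,0],"fingers": 0.05},{"delta_pos": [0,0,0.05],"twist": [0,0,0],"fingers": 0.05},{"delta_pos": [0,0,0],"twist": [0,0,0],"fingers": 0.05},{"delta_pos": [0,0,0],"twist": [0,0,0],"fingers": 0.05}])

```text
time_s: 13.4
ee_pos: [0.4864, 0.1408, 0.215]
ee_rot: [-0.224, 0.975, -0.0, -0.0]
force: [-0.7, 0.7, 0.0]
finger_gap: 0.129
grip_force: 30.0
```

```bash
python3 -c "
from h import *
o=ctrl.get_obs();print(o['ee_pos'],o['force'],o['wrist_torque'],o['finger_gap'])"
```

```text
[0.48641686 0.14076661 0.21499703] [-0.68639442  0.68710775  0.01926209] [0.13576169 0.02548011 0.00124175] 0.12860693636166
```

Request:
move_arm(increments=[{"delta_pos": [0,0,0.05],"twist": [0,0,0],"fingers": 0.05},{"delta_pos": [0,0,0.05],"twist": [0,0,0],"fingers": 0.05},{"delta_pos": [0,0,0.05],"twist": [0,0,0],"fingers": 0.05},{"delta_pos": [0,0,0],"twist": [0,0,0],"fingers": 0.05},{"delta_pos": [0,0,0],"twist": [0,0,0],"fingers": 0.05}])

```text
time_s: 13.82
ee_pos: [0.4866, 0.1409, 0.211]
ee_rot: [-0.224, 0.975, -0.0, 0.0]
force: [-1.0, 0.2, 4.9]
finger_gap: 0.126
grip_force: 30.0
```

```bash
python3 -c "
from h import *
o=ctrl.get_obs();print(o['ee_pos'],o['force'],o['wrist_torque'],o['finger_gap'])"
```

```text
[0.48658794 0.14086947 0.21099502] [-1.00413142  0.20532753  4.89991482] [ 0.00622841  0.30981211 -0.0122135 ] 0.12638394110781465
```

The spring is engaged at 4.9 N. Pressing home.

Request:
move_arm(increments=[{"delta_pos": [0,0,0.04],"twist": [0,0,0],"fingers": 0.05},{"delta_pos": [0,0,0.04],"twist": [0,0,0],"fingers": 0.05},{"delta_pos": [0,0,0],"twist": [0,0,0],"fingers": 0.05},{"delta_pos": [0,0,0],"twist": [0,0,0],"fingers": 0.05},{"delta_pos": [0,0,0],"twist": [0,0,0],"fingers": 0.05}])

```text
time_s: 14.23
ee_pos: [0.4866, 0.1409, 0.2088]
ee_rot: [-0.224, 0.975, -0.0, 0.0]
force: [-1.3, 0.4, 6.5]
finger_gap: 0.125
grip_force: 30.0
```

```bash
python3 -c "
from h import *
o=ctrl.get_obs();print(o['ee_pos'],o['force'],o['wrist_torque'],o['finger_gap'])"
```

```text
[0.48661121 0.14087703 0.20881067] [-1.32369731  0.36514216  6.52796997] [-0.01579056  0.42785592  0.02616926] 0.12490612172934282
```

Request:
move_arm(increments=[{"delta_pos": [0,0,0.03],"twist": [0,0,0],"fingers": 0.05},{"delta_pos": [0,0,0.03],"twist": [0,0,0],"fingers": 0.05},{"delta_pos": [0,0,0.02],"twist": [0,0,0],"fingers": 0.05},{"delta_pos": [0,0,0],"twist": [0,0,0],"fingers": 0.05},{"delta_pos": [0,0,0],"twist": [0,0,0],"fingers": 0.05},{"delta_pos": [0,0,0],"twist": [0,0,0],"fingers": 0.05}])

```text
time_s: 14.73
ee_pos: [0.4868, 0.1409, 0.2087]
ee_rot: [-0.224, 0.975, -0.0, 0.0]
force: [-11.1, -1.4, 25.1]
finger_gap: 0.131
grip_force: 30.0
```

```bash
python3 -c "
from h import *
o=ctrl.get_obs();print(o['ee_pos'],o['force'],o['wrist_torque'],o['finger_gap'])"
```

```text
[0.48681213 0.14091707 0.20865102] [-11.14003555  -1.35391897  25.07005629] [-0.15114842  1.7957144   0.0191715 ] 0.13114258961811223
```

It has reached the hard stop: TCP height no longer falls and the force is 25 N. I'll relax the excess push and side load a little.

Request:
move_arm(increments=[{"delta_pos": [0.015,0,-0.02],"twist": [0,0,0],"fingers": 0.05},{"delta_pos": [0,0,0],"twist": [0,0,0],"fingers": 0.05},{"delta_pos": [0,0,0],"twist": [0,0,0],"fingers": 0.05},{"delta_pos": [0,0,0],"twist": [0,0,0],"fingers": 0.05}])

```text
time_s: 15.07
ee_pos: [0.4866, 0.1408, 0.2086]
ee_rot: [-0.224, 0.975, -0.0, 0.001]
force: [-6.5, -0.4, 17.9]
finger_gap: 0.123
grip_force: 30.0
```

```bash
python3 -c "
from h import *
t=cap('top');f=t['frame'][:,:,::-1]
o=ctrl.get_obs();print(o['ee_pos'],o['ee_rot'],o['force'],o['wrist_torque'],o['finger_gap'],o['grip_force'],np.abs(o['joint_vel']).max())"
```

```text
[0.48663098 0.1408537  0.20867538] [-2.24143655e-01  9.74555690e-01 -1.81666452e-04  8.92176734e-04] [-6.75772785 -0.62223609 17.91939695] [-0.00927332  1.17074057 -0.02523441] 0.1299070086319433 30.00291097909212 0.0014336141186342478
```

Seated: 18 N of push against the 8 N spring, grip holding, arm still. Handing in.

```bash
python3 -c "
from h import *
print(ctrl.close_job())"
```

```text
the job is handed in; nothing more can be done
None
```

The crank made one full clockwise turn back to its start, and the black knob is on the spindle with flats matched, held pressed against the shoulder with about 18 N. I handed the job in at about 15 s, but the hand-in reported no verdict.

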